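# Touch-test drying clay

## Task

Check how far the clay has dried. With the fingertips lightly touch the top of the large flat clay disc near its middle for about half a second and lift off; then reach into the clay pinch bowl, touch the middle of its inside floor in the same way, and withdraw the hand well above the bowl. Press gently, do not lift, pinch or shift either piece, and leave the clay ball, the small clay disc and the water tub untouched.

Things in the scene. Friction and masses are not known exactly. Their poses are not given: they have to be found in the camera images.
- disc_middle (a point): middle of the top face of the large flat clay disc: grey-brown damp clay, round, about 107 mm across and 13 mm thick, rigid, lying loose and flat on a round drying bat (disc_bat). This point lies on the disc's top face, about 39 mm above the table. z up
- bowl_floor (a point): middle of the inside floor of the pinch bowl: grey-brown clay, rigid, loose on a drying bat (bowl_bat), 130 mm across, 59 mm high, ruffled rim. The floor is dished: 36 mm above the table here, 3 to 5 mm higher at 30 mm from here, so broad fingertips land a few mm above this point. The hollow is at least 64 mm across, 80 to 100 mm at the rim, which is 40 to 49 mm above this point. z up
- disc_bat: round plywood drying bat under the large disc, 128 mm across, top 26 mm above the table; origin at the centre of its underside on the table. It stands fixed on a soft rubber bellows foot and gives straight down when the clay on it is pressed (starts to give at 1 to 3 N, then about 1 mm for each further 1.2 N, 8 mm at most) and springs back
- bowl_bat: the like bat under the pinch bowl: 128 mm across, top 26 mm above the table, gives in the same way; origin at the centre of its underside on the table
- ball_centre (a point): centre of the clay ball (leave alone): grey-brown, about 55 mm across and 49 mm high, on the table; the point is 24 mm above the table
- small_disc_centre (a point): centre of the small flat clay disc (leave alone): same grey-brown clay, 70 mm across and 16 mm thick, on the table; the point is 8 mm above the table
- tub_centre (a point): centre of the grey round water tub (leave alone): open tub 76 mm across the rim and 58 mm high, on the table; the point is 29 mm above the table
- clay_disc: the same large flat clay disc as a whole; origin at the centre of its underside
- pinch_bowl: the same pinch bowl as a whole; origin at the centre of its underside
- clay_ball: the same clay ball as a whole; origin at its underside
- small_disc: the same small clay disc as a whole; origin at the centre of its underside
- water_tub: the same water tub as a whole; origin at the centre of its underside
There are look-alikes about, which are no part of the job. Leave any turquoise look-alike of the clay_ball alone. What is shaped like the clay_disc but red is not meant.

How it is judged:
By the outcome, as a careful person would: the job done as asked, in the order asked, and still so for the second after the job is handed in, with the robot touching nothing.
It also fails if it takes over 48 s, if anything falls off the work surface, if the arm or the gripper's body presses on something with over 40 N, if the wrist force passes 120 N, or if a joint passes its speed limit or range.

## Robot

A 6-joint arm with a two-finger parallel gripper is mounted at the origin on a cart in front of the work surface, level with it; the furniture and walls round the work are solid. World frame = base frame: x ahead of the robot, y to its left, z up, the work surface at z = 0. Lengths are in m, angles in degrees, forces in N, time in s.
With the tool pointing down it reaches from about 0.375 to 0.75 m from the base axis. Payload 9 kg.
Tool frame: the origin (TCP) lies where the fingers leave the gripper's body, on its centre line; the fingertips stand 73 mm ahead of it and the grasp point (between the pads) lies 54 mm ahead of it (nose_length is the z of the fingertips in the tool frame, in m); z points along the fingers, y is the direction in which the jaws open and shut (so a half turn about z gives the same grasp; the last joint's range is limited). The gripper opens to 85 mm and grips with 20 to 120 N. Pads are 22 mm wide; open, the fingers measure 114 mm over their backs; the gripper's body (76 mm by 85 mm) begins 54 mm behind the grasp point. The pads swing forward as they close: fully open they stand 13 mm farther back than shut.
Start: joints at [54.907, 5.964, 5.575, 89.605, 0, 77.527], TCP at [0.231, 0.554, 0.304] pointing down, gripper open.
Joint ranges: [-171.21, 171.21], [-48.23, 106.86], [-62.78, 66.21], [-105.2, 120.99], [-86.42, 89.51], [-180, 180]. Speed limits (degrees/s): [127.2, 127.2, 147.25, 180, 180, 180].

## Interface

Orientations are given as [roll, pitch, yaw] about the fixed x, y, z axes, in that order (R = Rz(yaw) Ry(pitch) Rx(roll)).
In Python, from bench import get_obs, capture, camera_model, close_job, masks_of, place_of, nose_length gives the robot as it stands. The module is installed in compiled form; this text tells all that it offers.
- The arm moves only by the shell command python3 -m pendant 'ROWS' [FORCE]. ROWS is JSON, a list that holds one entry, the list of rows, each a list of 7 numbers: the turn, a rotation vector about the world's x, y, z in units of 6 degrees (1.0 is 6 degrees), then the shift along the world's x, y, z in units of 25 mm (1.0 is 25 mm), then the closure, from 0 (fully open) to 1 (shut). In form: [[[wx, wy, wz, x, y, z, gripper], ...]]. A call has 1 to 10 rows; each row is the pose to reach, as a shift and turn from the pose commanded when the call began; what a row does not reach only later rows make up. A row lasts 1/12 s, in which the tool goes at most 41.7 mm and 7.16 degrees, less where a joint would pass 70% of its speed; a pose out of reach is approached as far as the arm can. A call with a gripper value outside its range is refused whole. The fingers move at their own pace and stop on an object; FORCE is the grip in N (left out, the last holds). Time passes only in rows, so rows that repeat a pose let the fingers close. It gives the time, the measured TCP pose, the force and the opening at its end, in the units of the state.
- get_obs(): the state, without advancing time (a new reading comes with each control period).
- capture(name): name is "scene" or "top" or "wrist"; returns (picture, depth): 420x560x3 uint8, red, green, blue; 420x560 float32, m along the optical axis (not along the pixel's ray), 0 where there is no reading.
- camera_model(name): a dict with "fx", "fy", "cx", "cy" (pixels), "D" ([k1, k2, p1, p2, k3] as OpenCV has them; the pictures are not rectified), "camera_from_world" (4x4, takes a point from world to camera coordinates); the wrist camera has in their place "mount" (4x4, takes a point from camera to tool coordinates, whose origin is the TCP and whose axes are the flange's). Camera axes: x right, y down, z forward; pixel columns grow to the right and rows downward; lengths in m; the calibration is good to about 2 mm. A picture is of the moment at which its call begins: read the wrist's pose just before it. camera_model takes no time and is no camera call.
- close_job(): hands the job in, once; it reports no verdict.
Trained networks look in the newest picture that a camera, given by its name, has taken for a name from the list of things; names that differ only in an ending like _2 or _b are one class to them, and where a whole thing is asked for, a point or a joint stands for the part that bears it (a point fixed in the world has none). Each returns a list of dicts, best first, with "conf" (0 to 1); they miss things now and then, are a little off and sometimes report something else, mostly with a low value. They report only what shows in the picture. A call takes as long as a camera call. They do not tell look-alikes from the thing itself.
- masks_of(camera, target): "mask" (420x560 bool, what is visible of it) and "uv" ([column, row] in pixels, amid what is visible of it).
- place_of(camera, target): "uv" ([column, row] in pixels: a listed point, or the origin of a listed thing).
The state is a dict: "time_s": time; "qpos": joint angles; "qd": joint speeds; "tau": joint torques, N m; "tool_pos": TCP position; "tcp_rot": TCP orientation; "ft_force": force on the tool from outside, world axes, zero at the start; "ft_torque": the same for the moment, N m; "grip_width": finger opening in m.
Only numpy, scipy, OpenCV 4.12 (cv2) and the standard library are available. Lean on these libraries where they do the work, as an engineer would, in place of code of your own. Each camera call takes 0.05 s, during which the arm holds its last target. There are 200 camera calls.

## Working session

There is one attempt and no reset: what is moved stays moved. The work goes in short steps, Python scripts to look and compute and a shell command to move; the robot and the scene stay as the last step left them, time stands still between calls to the robot, and variables do not carry over. Pictures are saved under pics/ and viewed, about 8 in all and at most 12, crops included, and the job is handed in when it is done.

```bash
mkdir -p pics
cat > h.py <<'E'
import numpy as np, cv2
from bench import *
from scipy.spatial.transform import Rotation as R
def cam(n):
    m=camera_model(n);K=np.array([[m['fx'],0,m['cx']],[0,m['fy'],m['cy']],[0,0,1]]);D=np.array(m['D'],float)
    if 'camera_from_world' in m: W=np.linalg.inv(np.array(m['camera_from_world']))
    else:
        o=get_obs();T=np.eye(4);T[:3,:3]=R.from_euler('xyz',o['tcp_rot'],degrees=True).as_matrix();T[:3,3]=o['tool_pos'];W=T@np.array(m['mount'])
    return K,D,W
def ray(c,uv):
    K,D,W=c;p=cv2.undistortPoints(np.array([[uv]],float),K,D)[0,0]
    return W[:3,3],W[:3,:3]@np.array([p[0],p[1],1])
def atz(c,uv,z):
    o,d=ray(c,uv);return o+d*(z-o[2])/d[2]
def dep(c,uv,depth):
    u,v=int(round(uv[0])),int(round(uv[1]));w=depth[max(v-2,0):v+3,max(u-2,0):u+3];w=w[w>0]
    o,d=ray(c,uv);return o+d*np.median(w) if len(w) else None
E
python3 - <<'E'
from h import *
np.set_printoptions(precision=4,suppress=True)
print(get_obs())
for n in ['scene','top']:
    c=cam(n);p,d=capture(n);cv2.imwrite(f'pics/{n}1.png',p[:,:,::-1])
    print(n,'campos',c[2][:3,3])
    for t,z in [('disc_middle',.039),('bowl_floor',.036),('ball_centre',.024),('small_disc_centre',.008),('tub_centre',.029)]:
        for r in place_of(n,t)[:3]: print(t,round(r['conf'],2),np.array(r['uv']).round(),atz(c,r['uv'],z),dep(c,r['uv'],d))
E
```

```text
{'time_s': 0.0, 'qpos': array([54.9067,  6.    ,  5.526 , 89.6047,  0.0012, 77.529 ]), 'qd': array([ 0.0582,  0.0505, -0.0254,  0.0565, -0.0231,  0.0742]), 'tau': array([  0.0029, -55.6925,  50.3654,   0.0169,  -0.0002,  -0.    ]), 'tool_pos': array([0.2306, 0.5536, 0.3031]), 'tcp_rot': array([-179.9234,   -0.0182,  157.3777]), 'ft_force': array([ 1.0491,  0.2766, -0.3688]), 'ft_torque': array([-0.0637,  0.0248,  0.0169]), 'grip_width': 0.08564239254542237}
scene campos [1.4353 0.5343 0.9524]
disc_middle 0.76 [241. 179.] [ 0.4589 -0.2541  0.039 ] [ 0.4578 -0.255   0.0379]
disc_middle 0.76 [195. 167.] [ 0.4932 -0.4155  0.039 ] [ 0.4658 -0.4432  0.0124]
bowl_floor 0.67 [252. 226.] [ 0.6132 -0.098   0.036 ] [ 0.6114 -0.0993  0.034 ]
bowl_floor 0.45 [403. 263.] [0.4989 0.3029 0.036 ] [0.4797 0.2981 0.0172]
ball_centre 0.77 [314. 262.] [0.62   0.1097 0.024 ] [0.6308 0.1153 0.0363]
ball_centre 0.56 [360. 269.] [0.5726 0.2182 0.024 ] [0.5877 0.2237 0.0402]
small_disc_centre 0.75 [403. 262.] [0.4689 0.2958 0.008 ] [0.4758 0.2975 0.0147]
tub_centre 0.96 [325. 216.] [0.4464 0.0405 0.029 ] [0.4707 0.0527 0.0518]
top campos [ 0.2821 -0.096   1.254 ]
disc_middle 0.72 [396. 235.] [ 0.4516 -0.4425  0.039 ] [ 0.4555 -0.4504  0.0112]
disc_middle 0.68 [338. 227.] [ 0.4755 -0.273   0.039 ] [ 0.4757 -0.2731  0.0377]
bowl_floor 0.62 [281. 185.] [ 0.6057 -0.1106  0.036 ] [ 0.6062 -0.1106  0.0341]
bowl_floor 0.33 [337. 228.] [ 0.4731 -0.2709  0.036 ] [ 0.4729 -0.2708  0.037 ]
ball_centre 0.77 [173. 199.] [0.5695 0.2113 0.024 ] [0.5646 0.206  0.0452]
ball_centre 0.66 [211. 189.] [0.6006 0.0999 0.024 ] [0.5966 0.0974 0.0397]
ball_centre 0.59 [205. 187.] [0.6049 0.1174 0.024 ] [0.5997 0.114  0.0436]
small_disc_centre 0.56 [149. 235.] [0.4656 0.2847 0.008 ] [0.4645 0.2824 0.0154]
tub_centre 0.75 [233. 237.] [0.4519 0.0305 0.029 ] [0.4514 0.0301 0.0328]
tub_centre 0.7 [146. 235.] [0.4626 0.2844 0.029 ] [0.4644 0.2881 0.017 ]
```

View pics/top1.png

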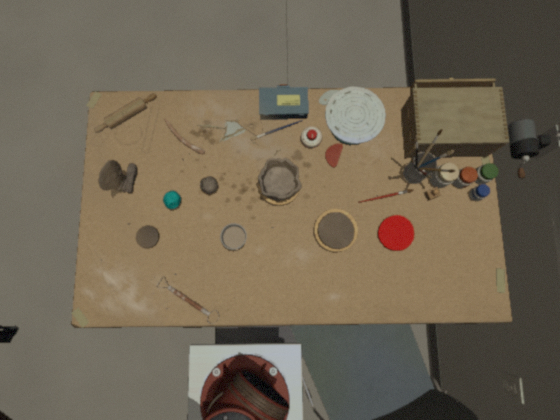

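View pics/scene1.png

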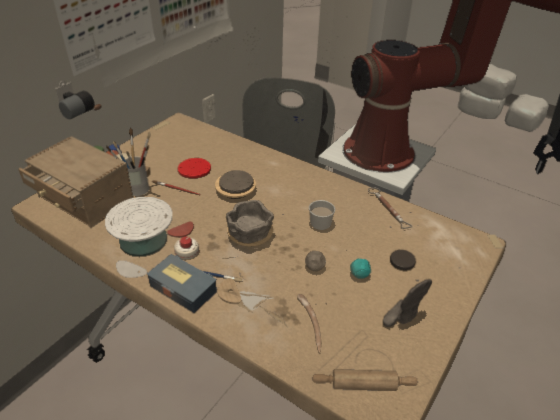

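Run:
```python
from h import *
np.set_printoptions(precision=4,suppress=True)
for n in ['scene','top']:
    c=cam(n);p,d=capture(n)
    for t,z in [('clay_disc',.039),('pinch_bowl',.085)]:
        for r in masks_of(n,t)[:2]:
            v,u=np.nonzero(r['mask']); dd=d[v,u];ok=dd>0
            P=np.array([ray(c,(a,b))[0]+ray(c,(a,b))[1]*x for a,b,x in zip(u[ok],v[ok],dd[ok])])
            print(n,t,round(r['conf'],2),r['uv'],len(u),'col',np.median(p[v,u],axis=0),'lo/hi',np.percentile(P,[2,98],axis=0).ravel(),'mid',np.percentile(P,[2,98],axis=0).mean(0),'mean',P.mean(0))
            Q=P[np.abs(P[:,2]-z)<(.004 if t=='clay_disc' else .02)]
            (x,y),rad=cv2.minEnclosingCircle((Q[:,:2]*1000).astype(np.float32));print('  circ',x,y,rad)
print(camera_model('wrist')['mount'],nose_length)
```

```text
scene clay_disc 0.75 [195.2, 168.1] 518 col [182.  45.  41.] lo/hi [ 0.4155 -0.4951  0.006   0.5157 -0.3971  0.0175] mid [ 0.4656 -0.4461  0.0117] mean [ 0.4674 -0.4446  0.0127]
  circ 0.0 0.0 0.0
scene clay_disc 0.6 [237.5, 180.3] 602 col [103.  90.  75.] lo/hi [ 0.4251 -0.3098  0.0306  0.5226 -0.2163  0.0438] mid [ 0.4739 -0.2631  0.0372] mean [ 0.4755 -0.2622  0.0384]
  circ 470.87091064453125 -267.5918884277344 55.91786193847656
scene pinch_bowl 0.63 [249.2, 220.6] 1537 col [78. 70. 60.] lo/hi [ 0.5637 -0.1557  0.0319  0.6782 -0.0443  0.084 ] mid [ 0.621 -0.1    0.058] mean [ 0.6169 -0.1028  0.0567]
  circ 618.885498046875 -102.6319351196289 66.2452621459961
top clay_disc 0.78 [394.5, 234.1] 977 col [164.  34.  30.] lo/hi [ 0.416  -0.4939  0.0071  0.5089 -0.4018  0.017 ] mid [ 0.4624 -0.4479  0.0121] mean [ 0.462  -0.4483  0.012 ]
  circ 0.0 0.0 0.0
top clay_disc 0.56 [333.5, 228.1] 1060 col [101.  88.  72.] lo/hi [ 0.4217 -0.3167  0.0324  0.518  -0.2195  0.0427] mid [ 0.4699 -0.2681  0.0375] mean [ 0.4691 -0.2686  0.0378]
  circ 469.4923400878906 -269.39068603515625 54.15056228637695
top pinch_bowl 0.81 [282.5, 182.6] 1486 col [114. 102.  85.] lo/hi [ 0.5588 -0.1604  0.0287  0.6726 -0.0525  0.0834] mid [ 0.6157 -0.1065  0.056 ] mean [ 0.6198 -0.1067  0.0512]
  circ 616.2171630859375 -106.62902069091797 66.7868881225586
top pinch_bowl 0.31 [149.9, 237.4] 416 col [93. 81. 65.] lo/hi [0.4283 0.2566 0.0083 0.4904 0.3171 0.0204] mid [0.4593 0.2868 0.0144] mean [0.4588 0.2868 0.0152]
  circ 0.0 0.0 0.0
[[ 0.0002 -0.9637 -0.2669  0.0667]
 [ 1.      0.0001  0.0002  0.0009]
 [-0.0002 -0.2669  0.9637 -0.07  ]
 [ 0.      0.      0.      1.    ]] 0.0726
```

The top view shows the disc at pixel (336,230), the bowl at (280,183) and the red look-alike at (396,233). The scene view agrees, with the disc at (236,182) and the bowl at (250,224). That puts the disc at about (0.470,-0.268) and the bowl at about (0.617,-0.105). I'll head above the disc and shut the fingers on the way.

```bash
python3 -m pendant '[[[0,0,0,0.3,-0.6,0,1],[0,0,0,0.8,-1.7,0,1],[0,0,0,1.4,-3,0,1],[0,0,0,2,-4.3,0,1],[0,0,0,2.6,-5.6,0,1],[0,0,0,3.2,-6.9,0,1],[0,0,0,3.8,-8.2,0,1],[0,0,0,4.4,-9.5,0,1],[0,0,0,5,-10.8,0,1],[0,0,0,5.6,-12.1,0,1]]]' 30
python3 -m pendant '[[[0,0,0,0.5,-1.3,0,1],[0,0,0,1,-2.6,0,1],[0,0,0,1.4,-3.9,0,1],[0,0,0,1.8,-5.2,0,1],[0,0,0,2.2,-6.5,0,1],[0,0,0,2.6,-7.8,0,1],[0,0,0,3,-9.1,0,1],[0,0,0,3.4,-10.4,0,1],[0,0,0,3.8,-11.7,0,1],[0,0,0,4.2,-13,0,1]]]'
```

```text
time_s: 1.73
tool_pos: [0.3711, 0.2498, 0.3041]
tcp_rot: [180.0, 0.0, 157.4]
ft_force: [0.3, 0.3, 0.2]
grip_width: 0.0002
time_s: 2.57
tool_pos: [0.476, -0.0754, 0.3041]
tcp_rot: [180.0, 0.0, 157.4]
ft_force: [1.6, -0.0, -0.4]
grip_width: 0.0001
```

```bash
python3 -m pendant '[[[0,0,0,0,-1.2,0,1],[0,0,0,0,-2.4,-0.3,1],[0,0,0,-0.1,-3.6,-0.7,1],[0,0,0,-0.1,-4.8,-1.2,1],[0,0,0,-0.2,-5.9,-1.7,1],[0,0,0,-0.2,-6.8,-2.1,1],[0,0,0,-0.2,-7.5,-2.4,1],[0,0,0,-0.24,-7.75,-2.5,1],[0,0,0,-0.24,-7.75,-2.5,1],[0,0,0,-0.24,-7.75,-2.5,1]]]'
cat > look.py <<'E'
from h import *
import sys
np.set_printoptions(precision=4,suppress=True)
tgt,zz,pic=sys.argv[1],float(sys.argv[2]),sys.argv[3]
c=cam('wrist');p,d=capture('wrist');cv2.imwrite('pics/'+pic,p[:,:,::-1])
t=get_obs()['tool_pos'];print('tcp',t)
pt={'clay_disc':'disc_middle','pinch_bowl':'bowl_floor'}[tgt]
for r in place_of('wrist',pt)[:2]: print(r['conf'],r['uv'],atz(c,r['uv'],zz),dep(c,r['uv'],d))
for r in masks_of('wrist',tgt)[:2]:
    v,u=np.nonzero(r['mask']);dd=d[v,u];ok=dd>0;v,u,dd=v[ok][::7],u[ok][::7],dd[ok][::7]
    P=[]
    for a,b,x in zip(u,v,dd):
        o,q=ray(c,(a,b));P.append(o+q*x)
    P=np.array(P);print(r['conf'],r['uv'],'mid',np.percentile(P,[1,99],axis=0).mean(0),'mean',P.mean(0),'span',np.ptp(np.percentile(P,[1,99],axis=0),axis=0))
    if tgt=='clay_disc': Q=P[abs(P[:,2]-np.median(P[:,2]))<.004];print('medz',np.median(P[:,2]))
    else: Q=P[P[:,2]<.048]
    print('circ',cv2.minEnclosingCircle((Q[:,:2]*1000).astype(np.float32)), 'n',len(Q),'mean',Q.mean(0))
E
python3 look.py clay_disc .039 w1.png
```

```text
time_s: 3.4
tool_pos: [0.4697, -0.267, 0.2417]
tcp_rot: [180.0, -0.0, 157.4]
ft_force: [0.3, 0.1, -0.2]
grip_width: -0.0003
tcp [ 0.47   -0.2666  0.2421]
0.69 [272.9, 194.2] [ 0.4689 -0.2682  0.039 ] [ 0.469  -0.2683  0.0386]
0.61 [92.3, 258.1] [ 0.4611 -0.4342  0.039 ] [ 0.4661 -0.4527  0.013 ]
0.72 [274.4, 185.4] mid [ 0.4683 -0.2662  0.0382] mean [ 0.4663 -0.2654  0.0385] span [0.0991 0.0971 0.004 ]
medz 0.038494139494488155
circ ((469.8854675292969, -267.38232421875), 53.87818908691406) n 1815 mean [ 0.4664 -0.2654  0.0385]
```

View pics/w1.png

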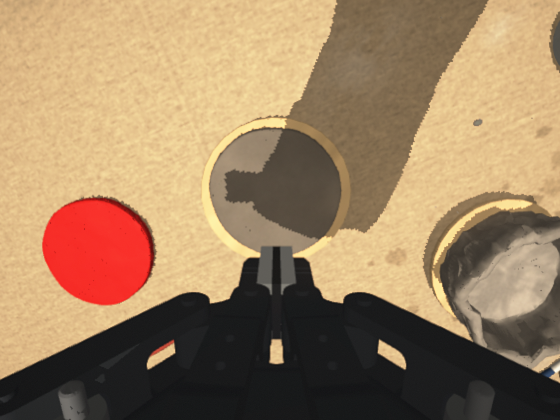

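The wrist view shows the brown disc at about (275,190) with the fingers shut right over it, the red look-alike to the left and the bowl on the right. The offset is under 1 mm, so I'll descend to about 5 mm above the disc.

```bash
python3 -m pendant '[[[0,0,0,0,0,-0.6,1],[0,0,0,0,0,-1.5,1],[0,0,0,0,0,-2.5,1],[0,0,0,0,0,-3.4,1],[0,0,0,0,0,-4.1,1],[0,0,0,0,0,-4.6,1],[0,0,0,0,0,-4.8,1],[0,0,0,0,0,-4.9,1],[0,0,0,0,0,-4.9,1],[0,0,0,0,0,-4.9,1]]]'
python3 -m pendant '[[[0,0,0,0,0,-0.04,1],[0,0,0,0,0,-0.08,1],[0,0,0,0,0,-0.12,1],[0,0,0,0,0,-0.16,1],[0,0,0,0,0,-0.2,1],[0,0,0,0,0,-0.2,1]]]'
```

```text
time_s: 4.38
tool_pos: [0.4703, -0.2677, 0.1201]
tcp_rot: [-180.0, 0.1, 157.4]
ft_force: [0.3, 0.2, 0.4]
grip_width: 0.0002
time_s: 4.88
tool_pos: [0.4697, -0.2673, 0.1137]
tcp_rot: [180.0, -0.0, 157.4]
ft_force: [0.1, -0.7, 0.5]
grip_width: 0.0001
```

```bash
python3 -m pendant '[[[0,0,0,0,0,-0.04,1],[0,0,0,0,0,-0.08,1],[0,0,0,0,0,-0.08,1]]]'; python3 -m pendant '[[[0,0,0,0,0,-0.04,1],[0,0,0,0,0,-0.04,1]]]'; python3 -m pendant '[[[0,0,0,0,0,-0.04,1],[0,0,0,0,0,-0.04,1]]]'
```

```text
time_s: 5.13
tool_pos: [0.4697, -0.2673, 0.1117]
tcp_rot: [180.0, -0.0, 157.4]
ft_force: [1.1, -0.4, -1.1]
grip_width: 0.0002
time_s: 5.3
tool_pos: [0.4698, -0.2674, 0.1109]
tcp_rot: [180.0, -0.0, 157.4]
ft_force: [-0.3, 0.2, 0.5]
grip_width: -0.0001
time_s: 5.47
tool_pos: [0.4698, -0.2674, 0.11]
tcp_rot: [180.0, 0.0, 157.4]
ft_force: [-0.8, 0.1, 2.8]
grip_width: -0.0002
```

```bash
python3 -m pendant '[[[0,0,0,0,0,-0.04,1],[0,0,0,0,0,-0.04,1]]]'; python3 -m pendant '[[[0,0,0,0,0,-0.02,1],[0,0,0,0,0,-0.02,1],[0,0,0,0,0,-0.02,1]]]'
```

```text
time_s: 5.63
tool_pos: [0.4698, -0.2674, 0.109]
tcp_rot: [-180.0, 0.0, 157.4]
ft_force: [-1.6, 1.7, 3.8]
grip_width: 0.0001
time_s: 5.88
tool_pos: [0.4698, -0.2674, 0.1086]
tcp_rot: [180.0, 0.0, 157.4]
ft_force: [-1.0, 0.5, 4.0]
grip_width: -0.0002
```

```bash
python3 -m pendant '[[[0,0,0,0,0,0,1],[0,0,0,0,0,0,1],[0,0,0,0,0,0.1,1],[0,0,0,0,0,0.3,1],[0,0,0,0,0,0.8,1],[0,0,0,0,0,1.8,1],[0,0,0,0,0,3,1],[0,0,0,0,0,4.2,1],[0,0,0,0,0,5.2,1],[0,0,0,0,0,5.6,1]]]'
python3 -m pendant '[[[0,0,0,0.4,0.5,0,1],[0,0,0,1.2,1.3,0,1],[0,0,0,2.1,2.3,0,1],[0,0,0,3,3.3,0,1],[0,0,0,3.8,4.2,0,1],[0,0,0,4.5,5,0,1],[0,0,0,5.2,5.7,0,1],[0,0,0,5.7,6.3,0,1],[0,0,0,5.9,6.5,0,1],[0,0,0,5.9,6.5,0,1]]]'
python3 look.py pinch_bowl .036 w2.png
```

```text
time_s: 6.72
tool_pos: [0.4706, -0.2681, 0.2534]
tcp_rot: [-179.9, 0.3, 157.4]
ft_force: [1.0, -1.2, 0.2]
grip_width: 0.0002
time_s: 7.55
tool_pos: [0.6177, -0.1037, 0.248]
tcp_rot: [180.0, -0.0, 157.5]
ft_force: [0.7, -0.3, 1.0]
grip_width: 0.0002
tcp [ 0.6172 -0.1046  0.2481]
0.71 [273.4, 189.0] [ 0.6149 -0.1038  0.036 ] [ 0.6155 -0.104   0.0334]
0.69 [275.6, 195.6] mid [ 0.6157 -0.103   0.0587] mean [ 0.6154 -0.1027  0.0525] span [0.1134 0.1141 0.0513]
circ ((636.1573486328125, -111.67178344726562), 86.88216400146484) n 1535 mean [ 0.6185 -0.1034  0.0361]
```

View pics/w2.png

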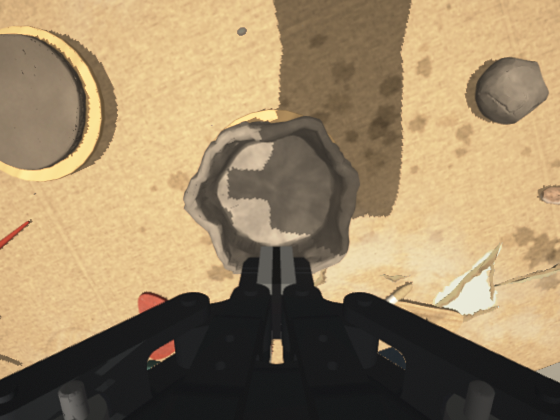

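The view shows the bowl's floor centred near (275,190), with the closed fingertips directly over it. The correction is about -1.5 mm in x. I'll descend in stages.

```bash
python3 -m pendant '[[[0,0,0,-0.03,0,-0.5,1],[0,0,0,-0.06,0,-1.3,1],[0,0,0,-0.06,0,-2.2,1],[0,0,0,-0.06,0,-3,1],[0,0,0,-0.06,0,-3.6,1],[0,0,0,-0.06,0,-4.1,1],[0,0,0,-0.06,0,-4.5,1],[0,0,0,-0.06,0,-4.7,1],[0,0,0,-0.06,0,-4.8,1],[0,0,0,-0.06,0,-4.8,1]]]'
python3 -m pendant '[[[0,0,0,0,0,-0.06,1],[0,0,0,0,0,-0.12,1],[0,0,0,0,0,-0.18,1],[0,0,0,0,0,-0.24,1],[0,0,0,0,0,-0.28,1],[0,0,0,0,0,-0.32,1],[0,0,0,0,0,-0.36,1],[0,0,0,0,0,-0.36,1]]]'
```

```text
time_s: 8.53
tool_pos: [0.6157, -0.105, 0.1284]
tcp_rot: [180.0, 0.0, 157.4]
ft_force: [-0.2, -0.7, -0.0]
grip_width: -0.0
time_s: 9.2
tool_pos: [0.6157, -0.1048, 0.1192]
tcp_rot: [180.0, -0.0, 157.4]
ft_force: [0.1, -0.0, -0.0]
grip_width: -0.0001
```

```bash
python3 -m pendant '[[[0,0,0,0,0,-0.05,1],[0,0,0,0,0,-0.1,1],[0,0,0,0,0,-0.15,1],[0,0,0,0,0,-0.2,1],[0,0,0,0,0,-0.2,1]]]';python3 -m pendant '[[[0,0,0,0,0,-0.04,1],[0,0,0,0,0,-0.08,1],[0,0,0,0,0,-0.08,1]]]'; python3 -m pendant '[[[0,0,0,0,0,-0.04,1],[0,0,0,0,0,-0.04,1]]]'
```

```text
time_s: 9.62
tool_pos: [0.6156, -0.1048, 0.114]
tcp_rot: [180.0, -0.0, 157.4]
ft_force: [0.2, 0.5, 0.2]
grip_width: 0.0001
time_s: 9.87
tool_pos: [0.6157, -0.1048, 0.1122]
tcp_rot: [180.0, -0.0, 157.4]
ft_force: [-0.3, 0.4, -0.4]
grip_width: -0.0003
time_s: 10.03
tool_pos: [0.6157, -0.1049, 0.1113]
tcp_rot: [180.0, -0.0, 157.4]
ft_force: [-0.5, 0.8, -0.6]
grip_width: -0.0
```

```bash
for i in 1; do :; done; python3 -m pendant '[[[0,0,0,0,0,-0.04,1],[0,0,0,0,0,-0.04,1]]]';python3 -m pendant '[[[0,0,0,0,0,-0.04,1],[0,0,0,0,0,-0.04,1]]]'; python3 -m pendant '[[[0,0,0,0,0,-0.04,1],[0,0,0,0,0,-0.04,1]]]'
```

```text
time_s: 10.2
tool_pos: [0.6157, -0.1049, 0.1102]
tcp_rot: [180.0, -0.0, 157.4]
ft_force: [-0.8, 0.2, 0.3]
grip_width: -0.0003
time_s: 10.37
tool_pos: [0.6157, -0.1049, 0.1092]
tcp_rot: [180.0, -0.0, 157.4]
ft_force: [-0.3, 0.2, 0.6]
grip_width: 0.0003
time_s: 10.53
tool_pos: [0.6159, -0.1049, 0.1084]
tcp_rot: [180.0, 0.0, 157.4]
ft_force: [0.2, 0.0, 0.7]
grip_width: -0.0001
```

```bash
python3 -m pendant '[[[0,0,0,0,0,-0.04,1],[0,0,0,0,0,-0.04,1]]]';python3 -m pendant '[[[0,0,0,0,0,-0.04,1],[0,0,0,0,0,-0.04,1]]]'
```

```text
time_s: 10.7
tool_pos: [0.6159, -0.1049, 0.1075]
tcp_rot: [180.0, 0.0, 157.4]
ft_force: [-0.1, 0.6, 1.8]
grip_width: 0.0002
time_s: 10.87
tool_pos: [0.6159, -0.1049, 0.1066]
tcp_rot: [180.0, 0.0, 157.4]
ft_force: [0.3, 0.5, 2.8]
grip_width: 0.0
```

```bash
python3 -m pendant '[[[0,0,0,0,0,-0.04,1],[0,0,0,0,0,-0.04,1],[0,0,0,0,0,-0.04,1]]]';python3 -m pendant '[[[0,0,0,0,0,0,1],[0,0,0,0,0,0,1]]]'
```

```text
time_s: 11.12
tool_pos: [0.6159, -0.1049, 0.1057]
tcp_rot: [180.0, 0.0, 157.4]
ft_force: [-0.4, 1.3, 4.3]
grip_width: 0.0002
time_s: 11.28
tool_pos: [0.6159, -0.1049, 0.1056]
tcp_rot: [180.0, 0.0, 157.4]
ft_force: [-0.6, 1.1, 5.1]
grip_width: 0.0
```

Clear contact of about 4–5 N, held for about 0.5 s. I'll lift straight up out of the bowl.

```bash
python3 -m pendant '[[[0,0,0,0,0,0,1],[0,0,0,0,0,0.1,1],[0,0,0,0,0,0.3,1],[0,0,0,0,0,0.8,1],[0,0,0,0,0,1.6,1],[0,0,0,0,0,2.6,1],[0,0,0,0,0,3.6,1],[0,0,0,0,0,4.6,1],[0,0,0,0,0,5.6,1],[0,0,0,0,0,6.4,1]]]'
python3 -m pendant '[[[0,0,0,0,0,0.6,1],[0,0,0,0,0,1,1],[0,0,0,0,0,1.2,1],[0,0,0,0,0,1.2,1],[0,0,0,0,0,1.2,1]]]'
python3 look.py pinch_bowl .036 w3.png
python3 - <<'E'
from h import *
np.set_printoptions(precision=4,suppress=True)
o=get_obs();print(o['time_s'],o['ft_force'],o['tool_pos'])
c=cam('scene');p,d=capture('scene');cv2.imwrite('pics/scene2.png',p[:,:,::-1])
a=cv2.imread('pics/scene1.png')[:,:,::-1]
for t in ['clay_disc','pinch_bowl']:
    for r in masks_of('scene',t)[:2]:
        v,u=np.nonzero(r['mask']);print(t,r['conf'],r['uv'],len(u),np.median(p[v,u],axis=0))
E
```

```text
time_s: 12.12
tool_pos: [0.6157, -0.1049, 0.2684]
tcp_rot: [-180.0, 0.1, 157.4]
ft_force: [1.3, 0.1, 0.6]
grip_width: 0.0003
time_s: 12.53
tool_pos: [0.6156, -0.1048, 0.2947]
tcp_rot: [180.0, -0.1, 157.4]
ft_force: [0.2, -0.1, -0.5]
grip_width: 0.0001
tcp [ 0.6154 -0.1048  0.2942]
0.82 [273.8, 179.8] [ 0.6142 -0.1055  0.036 ] [ 0.6147 -0.1057  0.0336]
0.65 [481.3, 92.5] mid [0.6134 0.1037 0.0248] mean [0.6118 0.1    0.0385] span [0.0494 0.0451 0.0477]
circ ((617.2119750976562, 117.77733612060547), 37.61233139038086) n 381 mean [0.6116 0.0997 0.0382]
0.57 [278.4, 183.1] mid [ 0.6161 -0.1036  0.0549] mean [ 0.6181 -0.1036  0.0527] span [0.1148 0.1146 0.0585]
circ ((631.374755859375, -108.3164291381836), 79.21290588378906) n 1171 mean [ 0.6193 -0.1032  0.036 ]
12.6833 [ 0.4969 -0.0514 -0.9734] [ 0.6154 -0.1048  0.2941]
clay_disc 0.92 [236.9, 181.5] 636 [111.  97.  81.]
clay_disc 0.56 [194.6, 166.8] 522 [195.  48.  45.]
pinch_bowl 0.87 [248.9, 221.4] 1606 [77. 69. 58.]
```

View pics/w3.png

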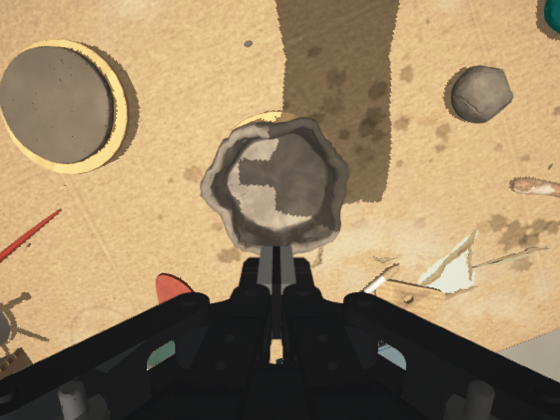

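The view shows the bowl at (275,182) and the disc at (60,103), both still centred on their bats. The hand is well clear of the bowl.

```bash
python3 -c "from bench import close_job; print(close_job())"
```

```text
the job is handed in; nothing more can be done
None
```

I touched the disc first and then the bowl floor, and handed the job in at about 12.7 s of the 48 s allowed.

- **Clay disc:** with the fingers shut, I pressed the middle of its top face at about 4 N for about 0.5–0.6 s, then lifted straight off.
- **Pinch bowl:** I pressed the middle of its inside floor at about 3–5 N for about 0.5 s, then raised the fingertips to about 0.22 m, some 14 cm above the rim.

**Last checks:** in the last pictures both pieces sat where they started, to within 1–2 mm for the bowl and about 1 pixel for the disc. The ball was in place beside the bowl. I did not re-measure the small disc or the tub, but the arm never went down near them. The force had returned to noise level, under about 1 N.

**Disagreements:**
- **First position estimates:** the networks' estimates of the disc and bowl middles differed by up to about 25 mm between the two fixed cameras. I used the mask and depth centres instead, which the close wrist view confirmed.
- **Wrong mask:** in the last wrist picture the network also labelled the clay ball as the bowl. I ignored that.

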